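# Third click on the gem light

### The job

The unmarked brightness slide of the green gem light was left at some unknown step. With the fingertips, push its upright black tab all the way left to its stop (shutter closed), then push it back to the right and count three clicks by feel: leave it resting in the third click and never run past it, because the brighter steps would heat and fade the stone. Push gently, only ever on one side of the tab at a time: pinch and lift nothing, and do not shift the gem light, the little dish of stones on it or the things lying round it.

Things in the scene. Friction and masses are not known exactly. Their poses are not given: they have to be found in the camera images.
- viewer: Gem light: green box, aluminium top plate, 130 x 220 mm (x by y), 54 mm high, about 5 kg, loose on rubber feet. Origin: centre of its underside; +x to its rear (away from the robot), +y along its length to its left end. A slot along y at x = -30 mm carries the tab; a black port collar (38 mm across, 6 mm high) is at x = +24 mm, y = 0; the top plate is otherwise bare round the slot.
- step_slide (a joint): Slide position in m: 0 at the left stop (shutter closed), growing as the tab goes right (box's -y) to 0.080. A spring ball gives rest positions every 16 mm: 0, 0.016, 0.032, 0.048 (third click), 0.064, 0.080. Leaving one takes a push of about 7 N at once, falling to nothing 8 mm on, at the crest; past it the slide snaps ahead by itself into the next click and stays.
- tab_top (a point): Centre of the tab's top edge. The tab stands upright, 12 mm thick along the box's y (4 mm steel blade, a black ribbed rubber pad on either side), 23 mm wide along x; its top is 88 mm above the box's underside, 34 mm above the top plate. In the box's frame its y is +40 mm minus the slide's value.
- pad_left: Rubber pad on the left (+y) side of the tab, 23 x 4 x 25 mm; origin at its centre, 17.5 mm above the top plate. Push it to move the slide to the right.
- pad_right: Rubber pad on the right (-y) side of the tab, 23 x 4 x 25 mm; origin at its centre, 17.5 mm above the top plate. Push it to move the slide to the left, towards the stop.
- stone_clip (a point): Top of the fixed pillar of the stone clip, at x = +24 mm, y = -50 mm on the gem light, 27 mm above its top plate; a thin arm runs from it along +y and holds a lilac stone over the light port. Behind the tab and lower than it; nothing to do there.
- gem_dish: Small white dish of stones, 35 mm across, 11 mm high, standing loose on the rear left part of the gem light's top plate; origin at the centre of its underside. To be left alone.
- loupe: Folding loupe, 66 x 40 x 12 mm, lying on the bench to the right; bystander. Origin at the centre of its underside.
- graver: Graver with a brown wooden handle, 24 x 126 x 26 mm, lying at the bench's front edge; bystander. Origin at the centre of its underside.
- pliers: Black-handled pliers, 128 x 37 x 8 mm, lying on the bench to the right; bystander. Origin at the centre of its underside.
- polish_bar: Brown and grey polishing bar, 34 x 96 x 32 mm, lying on the bench to the left; bystander. Origin at the centre of its underside.
- tin: White lidded tin, 42 mm across, 18 mm high, on the bench to the left; bystander. Origin at the centre of its underside.

How it is judged:
By the outcome, as a careful person would: the job done as asked, in the order asked, and still so for the second after the job is handed in, with the robot touching nothing.
It also fails if it takes over 72 s, if anything falls off the work surface, if the arm or the gripper's body presses on something with over 40 N, if the wrist force passes 120 N, or if a joint passes its speed limit or range.

### The arm

A 6-joint arm with a two-finger parallel gripper is mounted at the origin on a cart in front of the work surface, level with it; the furniture and walls round the work are solid. World frame = base frame: x ahead of the robot, y to its left, z up, the work surface at z = 0. Lengths are in mm, angles in rad, forces in N, time in s.
With the tool pointing down it reaches from about 325 to 775 mm from the base axis. Payload 9.3 kg.
Tool frame: the origin (TCP) lies between the finger pads; the fingertips stand 22 mm ahead of it and the grasp point (between the pads) lies 3 mm ahead of it; z points along the fingers, y is the line along which they close (so a half turn about z gives the same grasp; the last joint's range is limited). The gripper opens to 85 mm and grips with 20 to 120 N. Pads are 22 mm wide; open, the fingers measure 114 mm over their backs; the gripper's body (76 mm by 85 mm) begins 54 mm behind the grasp point. The pads swing forward as they close: fully open they stand 13 mm farther back than shut.
Start: joints at [-1.334, 0.259, 0.021, 1.334, 0, 1.418], TCP at [208.995, -508.741, 253.279] pointing down, gripper open.
Joint ranges: [-3.04, 3.04], [-0.91, 1.82], [-1.04, 1.36], [-1.92, 1.95], [-1.52, 1.45], [-3.14, 3.14]. Speed limits (rad/s): [2.22, 2.22, 2.79, 3.14, 3.14, 3.14].

### API

Orientations are given as a unit quaternion [w, x, y, z].
In Python, from workcell import env, set_gripper, kinematics, read_state, eyes, order gives the robot as it stands. Calls block until the motion is done:
- env.move_to(position, orientation): joint-space move of the TCP to a pose.
- env.move_straight(position, attitude=None, v=150, max_force=None): straight line of the TCP; attitude=None keeps the orientation; v is the mean speed in mm/s. With max_force (N) it stops when the force on the tool has changed by that much, and returns True; else False.
- env.goto_joints(angles): joint-space move.
- set_gripper(opening): opening from 0.0 (shut) to 1.0 (fully open); the grip force is fixed at half the most; returns when the fingers have stopped.
- env.hold(seconds).
- kinematics.ik(position, orientation): joint angles nearest the present ones, or None.
- read_state(): the state.
- eyes.capture(name): name is "side" or "top" or "wrist"; returns (picture, depth): 400x640x3 uint8, red, green, blue; 400x640 float32, mm along the optical axis (not along the pixel's ray), 0 where there is no reading.
- eyes.camera_params(name): a dict with "fx", "fy", "cx", "cy" (pixels), "R" (3x3) and "t" (3): a world point X has camera coordinates R X + t. Camera axes: x right, y down, z forward; pixel columns grow to the right and rows downward; lengths in mm; the calibration is good to about 2 mm. A picture is of the moment at which its call begins: read the wrist's pose just before it. camera_params takes no time and is no camera call; for the wrist camera it gives the pose at the moment of the call.
A pose or a line that the arm cannot do raises env.Unreachable and nothing moves.
- order.hand_in(): hands the job in; it is judged then, once.
The state is a dict: "time_s": time; "joint_positions": joint angles; "dq": joint speeds; "joint_efforts": joint torques, N m; "eef_pos": TCP position; "tcp_rot": TCP orientation; "contact_force": force on the tool from outside, world axes, zero at the start; "wrist_torque": the same for the moment, N m; "gripper_width": opening from 0.0 (shut) to 1.0 (fully open); "gripper_force": force on a finger pad.
Only numpy, scipy, OpenCV 4.12 (cv2) and the standard library are available. Lean on these libraries where they do the work, as an engineer would, in place of code of your own. Each camera call takes 0.05 s, during which the arm holds its last target. There are 200 camera calls.

## Working session

There is one attempt and no reset: what is moved stays moved. The work goes in short steps, each a Python script; the robot and the scene stay as the last script left them, time stands still between calls to the robot, and variables do not carry over. Pictures are saved under pics/ and viewed, at most 10 in all, crops included, and the job is handed in when it is done.

```bash
ls; mkdir -p pics
python3 - <<'E'
from workcell import env, eyes, read_state
import cv2,numpy as np
for n in("top","side"):
    p,d=eyes.capture(n); cv2.imwrite(f"pics/{n}0.png",p[:,:,::-1]); np.save(f"{n}0.npy",d)
    print(n,{k:np.round(v,3).tolist() for k,v in eyes.camera_params(n).items()})
s=read_state();print(s["time_s"],s["tcp_rot"],s["contact_force"])
E
```

```text
pics
top {'fx': 441.546, 'fy': 441.546, 'cx': 316.47, 'cy': 193.321, 'R': [[0.004, -1.0, -0.0], [-0.994, -0.004, -0.11], [0.11, 0.001, -0.994]], 't': [84.893, 510.426, 1234.019]}
side {'fx': 362.388, 'fy': 362.388, 'cx': 319.392, 'cy': 191.637, 'R': [[1.0, -0.025, -0.004], [-0.016, -0.488, -0.873], [0.02, 0.873, -0.488]], 't': [-466.753, 134.446, 976.261]}
0.1 [-5.91182184e-04  9.81071064e-01  1.93647148e-01 -2.51809557e-05] [-0.26128315  0.11972014 -0.00741057]
```

View pics/top0.png

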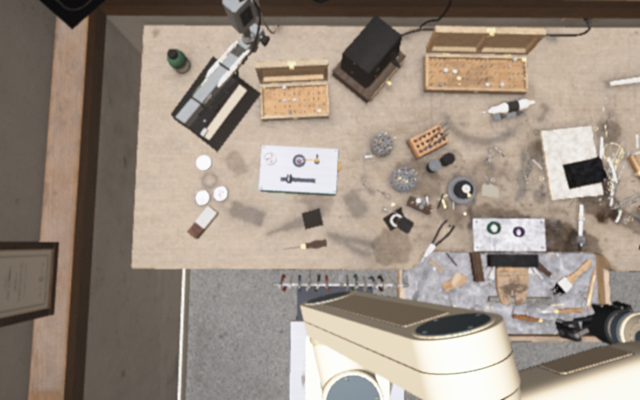

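View pics/side0.png

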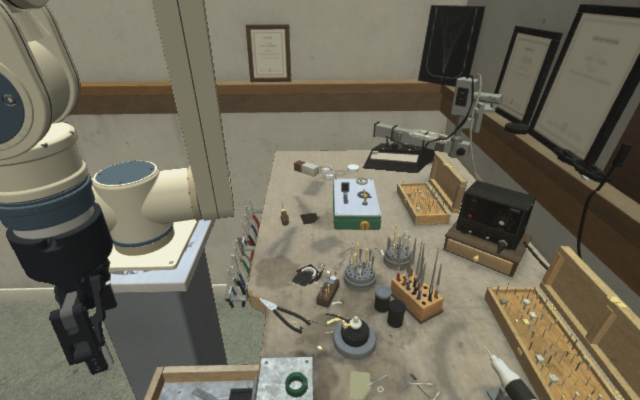

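The top view shows the gem light at about px (260-338, 146-194), its tab near (290,179), the dish near (270,158) and the port near (299,160). I'll locate them from depth next.

```bash
cat > h.py <<'E'
import numpy as np,cv2
from workcell import env,eyes,read_state,set_gripper,kinematics,order
def cloud(d,c):
    v,u=np.mgrid[:d.shape[0],:d.shape[1]]
    P=np.dstack([(u-c["cx"])/c["fx"]*d,(v-c["cy"])/c["fy"]*d,d])
    W=(P-np.array(c["t"]))@np.array(c["R"])
    W[d<=0]=np.nan
    return W
E
python3 - <<'E'
from h import *
W=cloud(np.load("top0.npy"),eyes.camera_params("top"))
p=cv2.imread("pics/top0.png")
sub=W[140:202,252:346].reshape(-1,3)
print("bench z",np.nanmedian(W[215:235,260:290,2]))
m=(abs(sub[:,2]-54)<6)
r=cv2.minAreaRect(sub[m][:,:2].astype(np.float32));print(m.sum(),np.median(sub[m][:,2]),r)
for a,b in((64,80),(80,100)):
    q=sub[(sub[:,2]>a)&(sub[:,2]<b)];print(a,b,np.round(q,0).tolist()[:40])
cv2.imwrite("pics/topc.png",cv2.resize(p[135:205,245:350],None,fx=7,fy=7,interpolation=cv2.INTER_CUBIC))
E
```

```text
bench z 0.16766188616803424
3125 54.422398005546356 ((575.5489501953125, 138.6961669921875), (217.71510314941406, 128.45291137695312), 87.24827575683594)
64 80 [[621.0, 220.0, 68.0], [622.0, 218.0, 65.0], [621.0, 215.0, 68.0], [619.0, 209.0, 65.0], [611.0, 89.0, 79.0], [610.0, 235.0, 65.0], [611.0, 125.0, 64.0], [609.0, 89.0, 76.0], [609.0, 86.0, 77.0], [608.0, 142.0, 65.0], [606.0, 89.0, 78.0], [603.0, 136.0, 75.0], [604.0, 133.0, 73.0], [603.0, 131.0, 74.0], [603.0, 122.0, 75.0], [603.0, 86.0, 79.0], [600.0, 139.0, 78.0], [601.0, 136.0, 75.0], [600.0, 119.0, 78.0], [601.0, 117.0, 75.0], [600.0, 114.0, 79.0], [600.0, 111.0, 77.0], [600.0, 108.0, 79.0], [600.0, 92.0, 79.0], [599.0, 234.0, 65.0], [599.0, 139.0, 68.0], [598.0, 136.0, 74.0], [599.0, 122.0, 66.0], [597.0, 119.0, 77.0], [597.0, 114.0, 80.0], [597.0, 111.0, 77.0], [597.0, 108.0, 78.0], [597.0, 105.0, 78.0], [597.0, 100.0, 79.0], [597.0, 94.0, 78.0], [597.0, 89.0, 79.0], [598.0, 86.0, 76.0], [597.0, 83.0, 80.0], [596.0, 204.0, 65.0], [596.0, 136.0, 70.0]]
80 100 [[613.0, 89.0, 83.0], [614.0, 86.0, 81.0], [611.0, 86.0, 81.0], [604.0, 86.0, 85.0], [602.0, 89.0, 83.0], [599.0, 89.0, 82.0], [599.0, 86.0, 85.0], [599.0, 83.0, 82.0], [597.0, 116.0, 80.0], [596.0, 103.0, 84.0], [597.0, 97.0, 80.0], [596.0, 92.0, 88.0], [594.0, 125.0, 81.0], [594.0, 122.0, 82.0], [593.0, 92.0, 84.0], [594.0, 86.0, 81.0], [591.0, 89.0, 81.0], [557.0, 165.0, 86.0], [556.0, 162.0, 91.0], [556.0, 160.0, 89.0], [554.0, 168.0, 86.0], [554.0, 165.0, 86.0], [554.0, 163.0, 87.0], [554.0, 160.0, 86.0], [551.0, 168.0, 84.0], [551.0, 165.0, 89.0], [551.0, 162.0, 88.0], [552.0, 160.0, 83.0], [549.0, 168.0, 84.0], [548.0, 165.0, 87.0], [548.0, 162.0, 88.0], [548.0, 160.0, 89.0], [546.0, 168.0, 83.0], [545.0, 165.0, 88.0], [545.0, 162.0, 88.0], [546.0, 160.0, 82.0], [543.0, 168.0, 83.0], [543.0, 165.0, 85.0], [542.0, 162.0, 89.0], [543.0, 160.0, 85.0]]
```

View pics/topc.png

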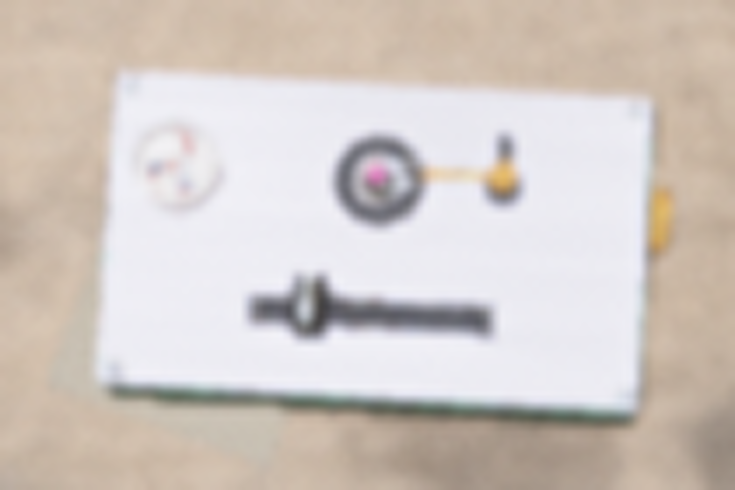

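The crop shows the tab at crop px (310,307). Depth puts it at about (549,164), which is s≈16 mm with the box yaw at about -2.7°. Next I'll shut the fingers, descend to the right of the tab, and push left by feel.

```bash
cat >> h.py <<'E'
yaw=np.radians(-2.75); U=np.array([-np.sin(yaw),np.cos(yaw),0])   # box +y in world
BASE=np.array([548-0.048*164,0,0])  # line of the tab's travel, parametrised by world y (about)
def at(y,z): return [546.5+1.5+U[0]*(y-164),float(y),float(z)]
def q(k): a=(np.pi/2+yaw)/2+k*np.pi/2; return [0,np.cos(a),np.sin(a),0]
def F(): return np.dot(read_state()["contact_force"],U)
def pushto(y,sgn,step,fmax,z=86,v=20,log=True):
    """creep to world y in steps; stop when force against the push rises by fmax"""
    f0=F_ref[0]; tr=[]; y0=read_state()["eef_pos"][1]; hit=False
    while sgn*(y-y0)>0.05:
        y0=y0+sgn*min(step,sgn*(y-y0)); env.move_straight(at(y0,z),v=v)
        f=-sgn*(F()-f0); tr.append((round(float(read_state()["eef_pos"][1]),1),round(float(f),1)))
        if f>fmax: hit=True;break
    if log: print(hit,tr,"t",round(read_state()["time_s"],1))
    return hit
F_ref=[0.]
E
python3 - <<'E'
from h import *
for k in(0,1):
    print(k,kinematics.ik(at(133,200),q(k)),kinematics.ik(at(133,86),q(k)))
set_gripper(0.0)
j=[kinematics.ik(at(133,200),q(k)) for k in(0,1)]
k=min((k for k in(0,1) if j[k] is not None),key=lambda k:abs(j[k][5]-read_state()["joint_positions"][5]))
print("use",k); open("k","w").write(str(k))
env.move_to(at(132,200),q(k))
env.move_straight(at(132,115),v=120)
env.hold(.2)
s=read_state();print(s["time_s"],s["eef_pos"],s["contact_force"],s["gripper_width"])
p,d=eyes.capture("side");cv2.imwrite("pics/side1.png",cv2.resize(p[140:260,280:440],None,fx=5,fy=5)[:,:,::-1])
E
```

```text
0 [ 0.08953607  0.29984193 -0.0570507   1.21390369  0.          1.70832895] [ 0.08953607  0.37928608 -0.24839673  0.94311351  0.          1.70832895]
1 [ 0.08953607  0.29984193 -0.0570507   1.21390369  0.         -1.4332637 ] [ 0.08953607  0.37928608 -0.24839673  0.94311351  0.         -1.4332637 ]
use 0
4.4917 [546.80582006 132.02550474 115.70391625] [-0.73577751  0.33395276 -0.18395293] 0.0030680858078499604
```

View pics/side1.png

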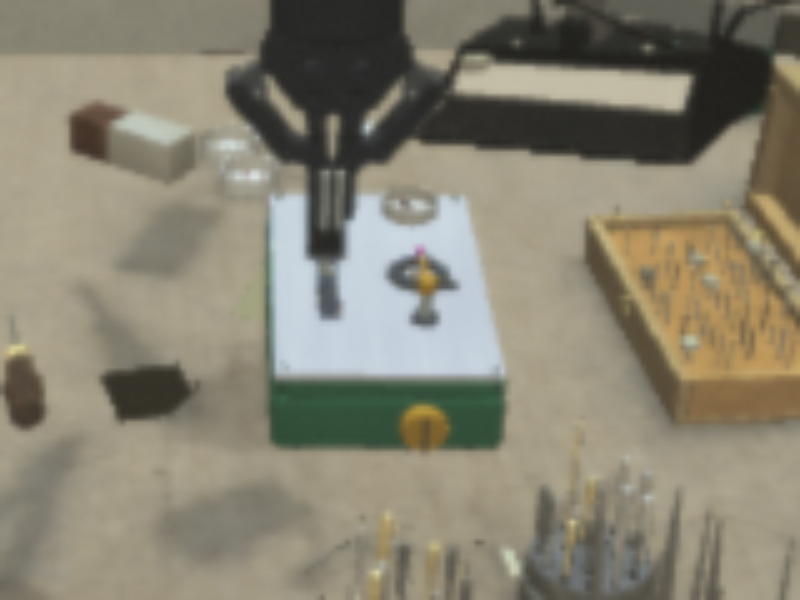

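The fingers (crop px 330,250) are in line with the slot, just right of the tab, with nothing else near. I'll descend and push left.

Run:
```python
from h import *
env.move_straight(at(132,86),v=60); env.hold(.2)
F_ref[0]=F(); print("z",read_state()["eef_pos"][2],"f0",F_ref[0])
open("f0","w").write(str(F_ref[0]))
pushto(175,1,1.0,10.5,v=15)
```

```text
z 86.35098978271222 f0 -0.3924185316709845
True [(133.1, -0.2), (134.1, 0.3), (135.1, -0.7), (136.1, -1.2), (137.1, -1.5), (138.1, -0.3), (139.1, 0.0), (140.1, 0.0), (141.1, -0.2), (142.1, -0.7), (143.1, -0.7), (144.1, -0.4), (145.1, -0.5), (146.1, 0.0), (147.1, -0.0), (147.7, 2.9), (148.4, 4.9), (149.7, 4.2), (151.1, 2.8), (152.3, 1.4), (153.3, 0.8), (154.2, 1.0), (155.2, -0.7), (156.1, -0.2), (157.1, -0.3), (158.1, 0.0), (159.1, -1.1), (160.1, -0.2), (161.1, -0.5), (162.1, 0.1), (163.1, -0.7), (163.6, 4.7), (163.7, 9.3), (163.8, 13.7)] t 13.9
```

Left stop found: contact at y≈163.3, after one click from s=16. Now I'll cross over the tab to its left side and take the first click.

Run:
```python
from h import *
env.move_straight(at(155,86),v=60); env.move_straight(at(155,135),v=120)
env.move_straight(at(208,135),v=150); env.move_straight(at(208,86),v=80); env.hold(.2)
F_ref[0]=F(); print("f0",F_ref[0],read_state()["eef_pos"])
open("f0","w").write(str(F_ref[0]))
pushto(185.5,-1,1.0,11,v=15)
```

```text
f0 0.36463505832953447 [550.3918323  208.05983851  86.53984886]
False [(207.1, -0.8), (206.0, -0.0), (205.0, -0.8), (204.0, -0.9), (203.0, -1.3), (202.0, -0.7), (201.0, -0.5), (200.0, -0.8), (199.0, -0.3), (198.0, -1.0), (197.3, 1.9), (196.8, 6.1), (195.6, 5.5), (194.1, 3.8), (192.8, 1.1), (191.8, 0.2), (190.8, -0.2), (189.8, -0.3), (188.9, 1.1), (188.0, -0.3), (187.0, -0.9), (186.0, -0.4), (185.5, -0.2)] t 22.0
```

Run:
```python
from h import *
F_ref[0]=float(open("f0").read())
pushto(170,-1,1.0,11,v=15)
```

```text
False [(184.5, -0.3), (183.5, 0.3), (182.5, -0.9), (181.5, -0.6), (181.1, 4.9), (180.1, 3.9), (178.8, 3.8), (177.3, 2.0), (176.2, 1.0), (175.2, -0.2), (174.3, 0.7), (173.4, -0.1), (172.4, -0.3), (171.5, 0.4), (170.5, -0.1), (170.0, -0.1)] t 26.0
```

Run:
```python
from h import *
F_ref[0]=float(open("f0").read())
pushto(154.8,-1,1.0,11,v=15)
env.move_straight(at(172,86),v=60); env.move_straight(at(172,200),v=150)
env.move_to([400,-150,250],q(0)); env.hold(.3)
p,d=eyes.capture("top"); W=cloud(d,eyes.camera_params("top"))
sub=W[140:202,252:346].reshape(-1,3)
r=cv2.minAreaRect(sub[abs(sub[:,2]-54)<6][:,:2].astype(np.float32));print(r)
t=sub[(sub[:,2]>80)&(sub[:,0]<570)];print("tab",np.median(t,0),len(t))
cv2.imwrite("pics/top2.png",cv2.resize(p[135:205,245:350],None,fx=7,fy=7,interpolation=cv2.INTER_CUBIC)[:,:,::-1])
s=read_state();print(s["time_s"],s["contact_force"])
```

```text
False [(168.9, 0.4), (167.9, -0.2), (166.9, -0.7), (165.9, -1.1), (165.3, 2.2), (164.7, 6.0), (163.4, 4.9), (161.9, 2.7), (160.7, 0.7), (159.7, 0.2), (158.8, -0.5), (157.8, 0.2), (156.9, -0.5), (155.9, -0.5), (154.9, -0.6), (154.8, -0.5)] t 30.0
((575.3155517578125, 138.77871704101562), (217.57518005371094, 127.77130126953125), 87.1494369506836)
tab [543.22563775 132.29098312  84.16392142] 37
33.0083 [0.0765699  0.01031785 0.25499361]
```

View pics/top2.png

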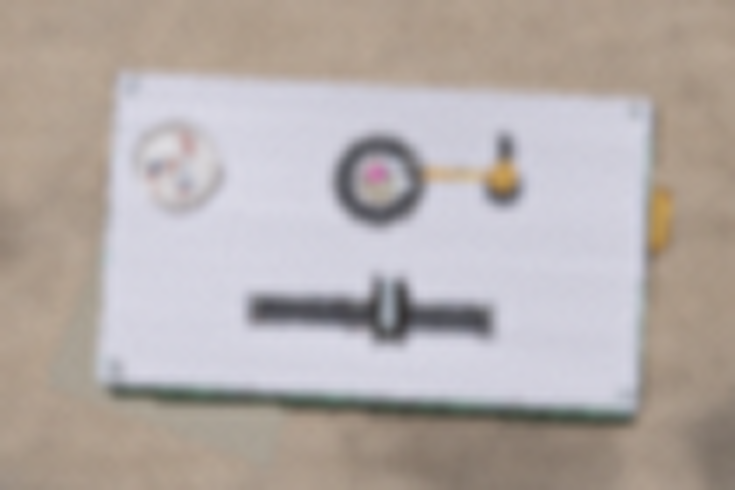

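The tab is now at crop px (390,310), world y≈132.3, i.e. s≈48 mm from the stop. The box and dish are unmoved.

```bash
python3 -c "
from workcell import order; print(order.hand_in())"
```

```text
the job is handed in; nothing more can be done
None
```

The slide was pushed to its left stop and then right by three felt clicks; it rests in the third (about 48 mm by camera), the gem light and dish did not visibly move, and the job was handed in at about 33 s.

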